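# Hold the stop collar on the spindle's flat

## Task

Pinch the bare upright spindle of the green sander unit across its blue set-screw flat, so that a fingertip lies on the flat, and turn it until the flat faces along the red pointer on the housing. Then pick up the aluminium collar, slip it over the spindle with its brass thumbscrew over the flat, and hold it level at mid-height of the flat, thumbscrew still facing along the red pointer, so that the screw could be tightened: finish while still gripping the collar, with nothing else carrying it. Leave the other things on the bench where they are.

Things in the scene. Friction and masses are not known exactly. Their poses are not given: they have to be found in the camera images.
- unit: fixed drive unit of a spindle sander: green box 140 x 140 mm, 62 mm high; a dark boss (52 mm across) in the middle of its top rises to 70 mm and carries the spindle. Origin at the centre of its underside, z up. The red pointer strip on its top lies on the unit's own -x side of the spindle: the pointer's direction, as seen from the spindle, is the unit's -x
- spindle_mid (a point): point on the axis of the upright steel spindle at mid-height of its flat, 115 mm above the bench. Spindle 20 mm in diameter, from 70 to 135 mm above the bench; from 95 mm to its top it is D-shaped: one flat, blue, 14 mm wide, 40 mm high, 7 mm from the axis (17 mm across the flat, up to 20 mm elsewhere). +x points straight out of the flat, z up
- spindle (a joint): turn of the spindle about its vertical axis, rad, growing anticlockwise seen from above; 0 when the flat faces along the red pointer (the unit's -x). It starts 0.6 to 1.5 turned away, moves with light friction (about 0.05 N m) and stays where it is left
- collar_center (a point): centre (half-way up, on the axis) of the loose aluminium collar, lying on the bench with its axis (z) upright: 44 mm outer diameter, 26 mm high, 24 mm bore right through, 0.1 to 0.2 kg. A brass thumbscrew sticks out along its +x at half height, reaching 42 mm from the axis, head 16 mm across; fingers closing along its y axis clear the screw
- collar_screw (a point): middle of the brass thumbscrew's head, 36 mm from the collar's axis along the collar's +x, at half the collar's height
- collar: the same collar; origin at the centre of its underside, +x towards the thumbscrew. Inside the bore the screw's 5 mm thick tip reaches to 9 mm from the axis, so the collar goes over the D-shaped spindle end only with the screw over the flat (within about 20 degrees)
- red_ring: bystander: red plastic spacer ring without a screw, 42 mm across, 22 mm high, near the middle of the bench beyond the unit and the collar; origin at the centre of its underside
- tape: bystander: green roll of tape lying flat, 90 mm across, 22 mm high, on the left; origin at the centre of its underside
- brush: bystander: brush lying on the bench, on the right; origin at the centre of its underside
- walnut_stick: bystander: dark wooden stick 110 x 20 x 18 mm, lying between the unit and the collar; origin at the centre of its underside
Mind the look-alikes: they are no part of the job. Of the things that look like the collar, the smaller one is meant.

How it is judged:
On the way, in this order (a step that is already met when the one before it is completed fails the run):
1. the bare spindle is pinched with a finger on its flat (over 2 N) and turned so that the flat faces along the red pointer within 0.15 rad, the collar still on the bench (contact force between the fingers and spindle_c2 above 2 N and value of joint spindle between -0.15 and 0.15 rad and height (world z) of collar_center below 0.03 m), for 0.2 s.
2. the collar is lifted in the fingers clear of the bench (height (world z) of collar_center above 0.05 m and contact force between the fingers and collar above 2 N), for 0.1 s.
At the end, for the whole second after the job is handed in: Collar gripped (over 2 N) round the spindle, axes within 5 mm, level within 0.12 rad, centre within 8 mm of mid-flat height, screw head within 8 mm of straight out of the flat, flat within 0.2 rad of the pointer; at rest, off the housing (x of collar_center in the frame of spindle_mid between -0.005 and 0.005 m and y of collar_center in the frame of spindle_mid between -0.005 and 0.005 m and z of collar_center in the frame of spindle_mid between -0.008 and 0.008 m and x of collar_screw in the frame of spindle_mid above 0.025 m and y of collar_screw in the frame of spindle_mid between -0.008 and 0.008 m and angle between collar_center's own z axis and vertical below 0.12 rad and value of joint spindle between -0.2 and 0.2 rad and contact force between the fingers and collar above 2 N and contact force between collar and unit_c0 below 0.5 N and contact force between collar and unit_c1 below 0.5 N and linear speed of collar below 0.02 m/s); the arm keeps its last pose, push and grip.
It fails at once if a bystander (red ring, tape, brush or stick) is pushed more than 30 mm from its place (distance of any of red_ring, tape, brush, walnut_stick from where it was at the start of the episode above 0.03 m).
It also fails if it takes over 54 s, if anything falls off the work surface, if the arm or the gripper's body presses on something with over 40 N, if the wrist force passes 120 N, or if a joint passes its speed limit or range.

## Robot

A 7-joint arm with a two-finger parallel gripper is mounted at the origin on the work surface. World frame = base frame: x ahead of the robot, y to its left, z up, the work surface at z = 0. Lengths are in m, angles in rad, forces in N, time in s.
With the tool pointing down it reaches from about 0.35 to 0.9 m from the base axis. Payload 7.2 kg.
Tool frame: the origin (TCP) lies between the finger pads; the fingertips stand 14 mm ahead of it and the grasp point (between the pads) lies 5 mm behind it; z points along the fingers, y is the line along which they close (so a half turn about z gives the same grasp; the last joint's range is limited). The gripper opens to 88 mm and grips with 3 to 60 N. Pads are 20 mm wide; open, the fingers measure 115 mm over their backs; the gripper's body (75 mm by 178 mm) begins 61 mm behind the grasp point.
Start: joints at [1.193, 0.411, -0.013, 1.596, 0.006, 1.134, -0.082], TCP at [0.191, -0.595, 0.237] pointing down, gripper open.
Joint ranges: [-2.95, 2.95], [-0.29, 1.99], [-1.47, 1.44], [0.14, 2.54], [-1.03, 4.17], [0.13, 1.85], [-2.86, 2.86]. Speed limits (rad/s): [2.39, 2.39, 3.01, 3.01, 3.14, 3.14, 3.14].

## Interface

Orientations are given as a 3x3 rotation matrix whose columns are the frame's x, y, z axes.
In Python, from workcell import bot, grab_frame, camera_info, nets gives the robot as it stands. The module is installed in compiled form; this text tells all that it offers.
- The arm moves only by the tool step_arm, never from a script. Its argument "plan" is a list that holds one entry, the list of rows, each a list of 5 numbers: the opening, from 0 (shut) to 1 (fully open), then the shift along the tool's x, y, z scaled (see below), then the turn about the tool's z scaled (see below). In form: [[[gripper, dx, dy, dz, turn], ...]]. A call has exactly 5 rows; each row shifts and turns the commanded pose from where the row before left it, along the tool's axes as they then stand; what a row does not reach is not made up. The controller multiplies each number of a shift by 25 mm and each number of a turn by 5 degrees. A row lasts 1/10 s, in which the tool goes at most 50 mm and 8.59 degrees, less where a joint would pass 70% of its speed; a pose out of reach is approached as far as the arm can. A call with a number of a shift or a turn outside -1 to 1 is refused whole. A call with a gripper value outside its range is refused whole. The fingers move at their own pace and stop on an object; the grip force is fixed at half the most. Time passes only in rows, so rows that do not move let the fingers close, or fill a call up. It gives the time, the measured TCP pose, the force, the opening and the grip force at its end, in the units of the state.
- bot.get_obs(): the state, without advancing time (a new reading comes with each control period).
- grab_frame(name): name is "scene" or "top" or "wrist"; returns (picture, depth): 384x512x3 uint8, red, green, blue; 384x512 float32, m along the optical axis (not along the pixel's ray), 0 where there is no reading.
- camera_info(name): a dict with "mtx" (3x3 intrinsics, pixels), "k1" (the pictures are not rectified: a ray, as slopes to the right and down, at radius r is drawn at 1 + k1 r^2 times it, then the intrinsics apply), "R" (3x3) and "t" (3): a world point X has camera coordinates R X + t. Camera axes: x right, y down, z forward; pixel columns grow to the right and rows downward; lengths in m; the calibration is good to about 2 mm. A picture is of the moment at which its call begins: read the wrist's pose just before it. camera_info takes no time and is no camera call; for the wrist camera it gives the pose at the moment of the call.
- bot.finish_job(): hands the job in; it is judged then, once.
Trained networks look in the newest picture that a camera, given by its name, has taken for a name from the list of things; names that differ only in an ending like _2 or _b are one class to them, and where a whole thing is asked for, a point or a joint stands for the part that bears it (a point fixed in the world has none). Each returns a list of dicts, best first, with "score" (0 to 1); they miss things now and then, are a little off and sometimes report something else, mostly with a low value. They report only what shows in the picture. A call takes as long as a camera call. They do not tell look-alikes from the thing itself.
- nets.boxes_of(label, camera): "extent" ([left, top, right, bottom] in pixels, round what is visible of it).
- nets.masks_of(label, camera): "region" (384x512 bool, what is visible of it) and "extent" ([left, top, right, bottom] in pixels, round what is visible of it).
- nets.spot_point(label, camera): "uv" ([column, row] in pixels: a listed point, or the origin of a listed thing).
The state is a dict: "time": time; "joints": joint angles; "qd": joint speeds; "joint_efforts": joint torques, N m; "tcp_pos": TCP position; "ee_rot": TCP orientation; "force": force on the tool from outside, world axes, zero at the start; "torque": the same for the moment, N m; "finger_gap": opening from 0.0 (shut) to 1.0 (fully open); "grasp_force": force on a finger pad.
Only numpy, scipy, OpenCV 4.12 (cv2) and the standard library are available. Lean on these libraries where they do the work, as an engineer would, in place of code of your own. Each camera call takes 0.05 s, during which the arm holds its last target. There are 200 camera calls.

## Working session

There is one attempt and no reset: what is moved stays moved. The work goes in short steps, Python scripts to look and compute and a tool call to move; the robot and the scene stay as the last step left them, time stands still between calls to the robot, and variables do not carry over. Pictures are saved under pics/ and viewed, at most 10 in all, crops included, and the job is handed in when it is done.

Besides the shell and the picture viewer there is one more tool, called after "Emit:" as name(argument=value, ...), one argument or row to a line, values as JSON. step_arm: Moves the arm, as the interface text tells. Shifts and turns lie within -1 to 1; 1 stands for 25 mm of shift or 5 degrees of turn. Its arguments: {"type":"object","properties":{"plan":{"type":"array"}},"required":["plan"]}

```bash
mkdir -p pics; cat > h.py <<'E'
import numpy as np, cv2
from workcell import bot, grab_frame, camera_info, nets
def save(n,im): cv2.imwrite('pics/'+n,cv2.cvtColor(im,cv2.COLOR_RGB2BGR))
def rays(ci,uv):
    K=np.array(ci['mtx']);uv=np.atleast_2d(np.array(uv,float))
    d=(uv-K[:2,2])/[K[0,0],K[1,1]];s=d.copy()
    for _ in range(20): s=d/(1+ci['k1']*(s**2).sum(1,keepdims=True))
    return np.c_[s,np.ones(len(s))]
def onz(ci,uv,z):  # world points at height z
    R=np.array(ci['R']);t=np.array(ci['t']).ravel()
    r=rays(ci,uv)@R;c=-R.T@t
    return c+r*((z-c[2])/r[:,2])[:,None]
def bydepth(ci,uv,dep):
    R=np.array(ci['R']);t=np.array(ci['t']).ravel()
    return (rays(ci,uv)*np.array(dep).reshape(-1,1)-t)@R
def proj(ci,X):
    R=np.array(ci['R']);t=np.array(ci['t']).ravel();K=np.array(ci['mtx'])
    c=np.atleast_2d(X)@R.T+t;s=c[:,:2]/c[:,2:];s=s*(1+ci['k1']*(s**2).sum(1,keepdims=True))
    return s*[K[0,0],K[1,1]]+K[:2,2]
E
python3 - <<'E'
from h import *
for c in ('top','scene'):
    im,d=grab_frame(c);save(c+'0.png',im);ci=camera_info(c)
    print(c,-np.array(ci['R']).T@np.array(ci['t']).ravel())
    for n in ('unit','spindle_mid','collar_center','collar_screw','collar','red_ring','tape','brush','walnut_stick'):
        print(n,[(np.round(o['uv']).tolist(),round(o['score'],2)) for o in nets.spot_point(n,c)][:4])
o=bot.get_obs();print(o['time'],o['tcp_pos'],o['ee_rot'])
E
```

```text
top [ 0.46227965 -0.02874048  1.23176244]
unit [([322.0, 207.0], 0.69)]
spindle_mid [([328.0, 201.0], 0.63)]
collar_center [([183.0, 187.0], 0.55), ([154.0, 161.0], 0.49)]
collar_screw [([142.0, 164.0], 0.54), ([180.0, 178.0], 0.44)]
collar [([158.0, 167.0], 0.78), ([184.0, 190.0], 0.54)]
red_ring [([253.0, 148.0], 0.53)]
tape [([130.0, 220.0], 0.81)]
brush [([391.0, 222.0], 0.68)]
walnut_stick [([252.0, 224.0], 0.62), ([254.0, 148.0], 0.42)]
scene [ 1.0044334  -0.50187288  1.1096806 ]
unit [([182.0, 253.0], 0.84)]
spindle_mid [([178.0, 236.0], 0.62)]
collar_center [([342.0, 144.0], 0.68), ([305.0, 152.0], 0.58), ([222.0, 184.0], 0.42)]
collar_screw [([350.0, 136.0], 0.85), ([315.0, 158.0], 0.61)]
collar [([342.0, 148.0], 0.85), ([304.0, 155.0], 0.74), ([177.0, 235.0], 0.29)]
red_ring [([294.0, 233.0], 0.68)]
tape [([311.0, 103.0], 0.92)]
brush [([102.0, 310.0], 0.55)]
walnut_stick [([220.0, 184.0], 0.77), ([306.0, 152.0], 0.65)]
1.0 [ 0.19052391 -0.59527838  0.23666455] [[ 9.52391833e-01  3.04876690e-01 -1.62503376e-05]
 [ 3.04876687e-01 -9.52391830e-01 -9.09766185e-05]
 [-4.32133390e-05  8.16910394e-05 -9.99999996e-01]]
```

```bash
python3 - <<'E'
import cv2
im=cv2.imread('pics/top0.png');cv2.imwrite('pics/top0c.png',cv2.resize(im[100:280,90:430],None,fx=2.35,fy=2.35,interpolation=cv2.INTER_CUBIC))
im=cv2.imread('pics/top0.png');cv2.imwrite('pics/top0d.png',cv2.resize(im[140:210,125:215],None,fx=8,fy=8,interpolation=cv2.INTER_CUBIC))
E
```

```text
(no output)
```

View pics/top0c.png

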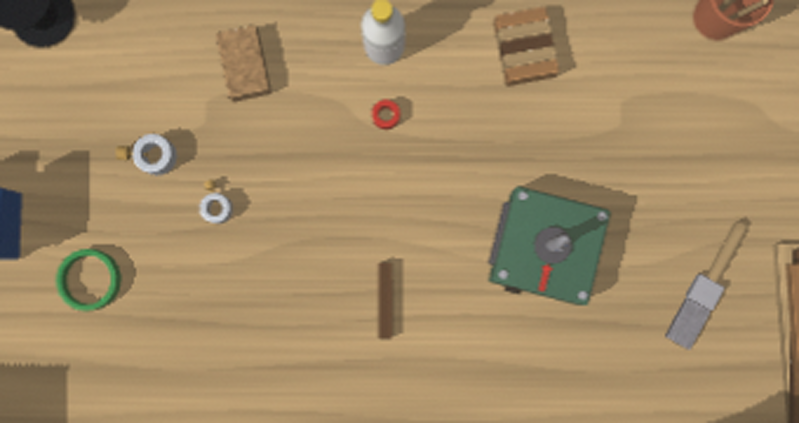

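View pics/top0d.png

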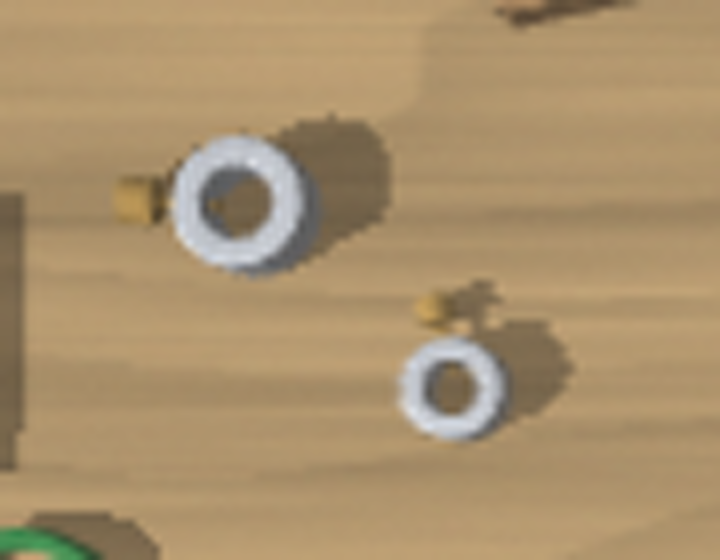

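The top picture shows the larger collar look-alike at (155,165), the smaller collar at (181,188) with its screw at (179,178), the red ring at (254,148), the unit at about (323,204), and the stick at (254,227). By the description, the smaller ring with the brass screw at (181,188) is the collar. The close crop confirms it: about 13 px across, against about 17 px for the other.

```bash
python3 - <<'E'
from h import *
ci=camera_info('top');im,d=grab_frame('top')
P=lambda uv,z:onz(ci,uv,z)[0].round(4)
def cc(mask,x0,y0,x1,y1):
    m=np.zeros(mask.shape,np.uint8);m[y0:y1,x0:x1]=mask[y0:y1,x0:x1];return m
hsv=cv2.cvtColor(im,cv2.COLOR_RGB2HSV).astype(int);H,S,V=hsv[...,0],hsv[...,1],hsv[...,2]
g=cc((H>55)&(H<95)&(S>60)&(V>50),285,165,365,240)
c=max(cv2.findContours(g,0,1)[0],key=cv2.contourArea)
pts=onz(ci,c[:,0,:],0.062)[:,:2].astype(np.float32)
print('unit rect',cv2.minAreaRect(pts))
r=cc(((H<8)|(H>172))&(S>120)&(V>80),285,165,365,240);v,u=np.nonzero(r);q=onz(ci,np.c_[u,v],0.063)
print('red',q.mean(0),len(u)); w=np.linalg.svd(q[:,:2]-q[:,:2].mean(0))[2][0];print('dir',w)
# collar ring: grey bright
m=cc((S<60)&(V>130),170,175,195,202);c=max(cv2.findContours(m,0,1)[0],key=cv2.contourArea)
(x,y),rad=cv2.minEnclosingCircle(c);print('collar px',x,y,rad,P((x,y),.026),'depth z',bydepth(ci,[[x+4.8,y]],[d[int(round(y)),int(round(x+4.8))]]))
b=cc((H>12)&(H<28)&(S>110)&(V>130),172,172,188,183);v,u=np.nonzero(b);print('screw',u.mean(),v.mean(),len(u),P((u.mean(),v.mean()),.015))
for n,uv in dict(stick=(254,227),ring=(254,148),big=(155,165),tape=(127,219)).items(): print(n,P(uv,.02))
# tall stuff: spindle by depth
vv,uu=np.mgrid[185:220,310:345];W=bydepth(ci,np.c_[uu.ravel(),vv.ravel()],d[185:220,310:345].ravel())
k=W[:,2]>.125;print('spindle top',W[k].mean(0),k.sum(),W[k].max(0)-W[k].min(0))
ims=cv2.imread('pics/scene0.png');cv2.imwrite('pics/s0c.png',cv2.resize(ims[200:290,120:245],None,fx=6,fy=6,interpolation=cv2.INTER_CUBIC))
E
```

```text
unit rect ((0.5241395235061646, -0.23091039061546326), (0.1231098622083664, 0.1344861388206482), 75.44558715820312)
red [ 0.47855417 -0.22791467  0.063     ] 31
dir [-0.96785563  0.25150642]
collar px 180.7916717529297 188.0 6.52262544631958 [0.5785 0.2433 0.026 ] depth z [[0.57874276 0.22731013 0.02386416]]
screw 178.53333333333333 178.6 15 [0.6121 0.2542 0.015 ]
stick [ 0.4469 -0.0066  0.02  ]
ring [ 0.7182 -0.0056  0.02  ]
big [0.6586 0.3356 0.02  ]
tape [0.4723 0.4274 0.02  ]
spindle top [ 0.5208002  -0.22516412  0.19544427] 36 [0.06986876 0.21776347 1.10415625]
```

View pics/s0c.png

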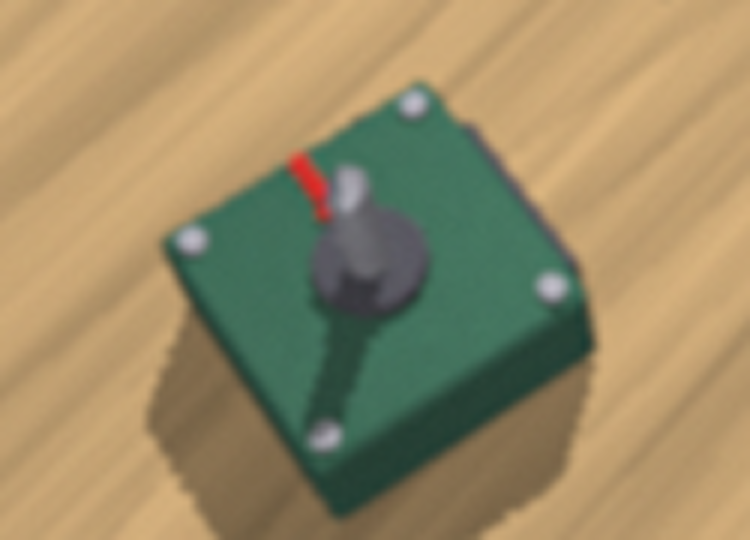

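The scene crop shows the unit with its red strip at about (310,185) in the crop. The spindle's blue flat is not visible from this side, so I need the wrist view.

```bash
python3 - <<'E'
from h import *
o=bot.get_obs();ci=camera_info('wrist');R=np.array(ci['R']);t=np.array(ci['t']).ravel();Rt=np.array(o['ee_rot'])
print('cam in tool',Rt.T@(-R.T@t-o['tcp_pos']));print('cam axes in tool',(Rt.T@R.T).round(3));print(ci['mtx'],ci['k1'])
print('delta tool xyz /25mm', Rt.T@(np.array([.522,-.228,.26])-o['tcp_pos'])/.025, o['time'])
E
```

```text
cam in tool [ 0.06909904 -0.00071674 -0.14790854]
cam axes in tool [[ 0.001 -0.968 -0.251]
 [ 1.     0.001  0.001]
 [-0.001 -0.251  0.968]]
[[323.60843615   0.         260.30778333]
 [  0.         323.60843615 195.03403398]
 [  0.           0.           1.        ]] -0.08446925041613744
delta tool xyz /25mm [17.10684667 -9.95022315 -0.93349242] 1.05
```

Emit:
step_arm(
  plan=[
    [[1,0.86,-0.5,-0.05,0],[1,0.86,-0.5,-0.05,0],[1,0.86,-0.5,-0.05,0],[1,0.86,-0.5,-0.05,0],[1,0.86,-0.5,-0.05,0]],
  ],
)

```text
time: 1.55
tcp_pos: [0.2745, -0.5022, 0.243]
ee_rot: [[0.952, 0.305, 0.0], [0.305, -0.952, -0.0], [0.0, 0.0, -1.0]]
force: [0.7, -0.5, -0.2]
finger_gap: 0.998
grasp_force: 0.0
```

Emit:
step_arm(
  plan=[
    [[1,0.86,-0.5,-0.05,0],[1,0.86,-0.5,-0.05,0],[1,0.86,-0.5,-0.05,0],[1,0.86,-0.5,-0.05,0],[1,0.86,-0.5,-0.05,0]],
  ],
)

```text
time: 2.05
tcp_pos: [0.3578, -0.4099, 0.2494]
ee_rot: [[0.952, 0.305, 0.0], [0.305, -0.952, -0.0], [0.0, 0.0, -1.0]]
force: [0.6, -0.2, -0.7]
finger_gap: 1.003
grasp_force: 0.0
```

Emit:
step_arm(
  plan=[
    [[1,0.86,-0.5,-0.05,0],[1,0.86,-0.5,-0.05,0],[1,0.86,-0.5,-0.05,0],[1,0.86,-0.5,-0.05,0],[1,0.86,-0.5,-0.05,0]],
  ],
)

```text
time: 2.55
tcp_pos: [0.4411, -0.3176, 0.2556]
ee_rot: [[0.952, 0.305, 0.0], [0.305, -0.952, -0.0], [0.0, 0.0, -1.0]]
force: [0.4, 0.4, -0.2]
finger_gap: 1.003
grasp_force: 0.0
```

Emit:
step_arm(
  plan=[
    [[1,0.86,-0.5,-0.05,0],[1,0.86,-0.5,-0.05,0],[1,0.86,-0.5,-0.05,0],[1,0.86,-0.5,-0.05,0],[1,0,0,0,0]],
  ],
)

```text
time: 3.05
tcp_pos: [0.5095, -0.241, 0.2606]
ee_rot: [[0.951, 0.31, 0.002], [0.31, -0.951, 0.001], [0.002, -0.001, -1.0]]
force: [0.4, -0.6, -0.4]
finger_gap: 1.002
grasp_force: 0.0
```

```bash
python3 - <<'E'
from h import *
o=bot.get_obs();ci=camera_info('wrist');im,d=grab_frame('wrist');print(o['time'],o['tcp_pos'],o['joints'])
vv,uu=np.mgrid[0:384,0:512];ok=d.ravel()>0
W=bydepth(ci,np.c_[uu.ravel(),vv.ravel()],d.ravel());W[~ok]=9
k=(abs(W[:,2]-.135)<.006)&(np.hypot(W[:,0]-.52,W[:,1]+.227)<.04)
print(k.sum(),W[k].mean(0),np.median(W[k],0));p=W[k][:,:2]
c=(p.max(0)+p.min(0))/2
for a in range(0,360,15):
    e=np.array([np.cos(np.radians(a)),np.sin(np.radians(a))]);print(a,round(np.percentile(p@e,99.5)-c@e,4),end=' ')
print(c)
uv=proj(ci,[.521,-.227,.115])[0].astype(int);print(uv)
x,y=uv;save('w1.png',cv2.resize(im[max(0,y-75):y+75,max(0,x-100):x+100],None,fx=4,fy=4,interpolation=cv2.INTER_CUBIC))
E
```

```text
3.05 [ 0.50954488 -0.24103027  0.26062722] [ 0.54726359  0.30009847 -0.23958802  1.70522114  0.07510635  1.14437846
 -0.96892785]
393 [ 0.52261391 -0.23582422  0.13483364] [ 0.52253743 -0.23574155  0.13495419]
0 0.0094 15 0.0093 30 0.0093 45 0.0095 60 0.0095 75 0.0096 90 0.0095 105 0.0097 120 0.0097 135 0.0098 150 0.01 165 0.0096 180 0.0092 195 0.0082 210 0.0076 225 0.0086 240 0.0092 255 0.0096 270 0.0096 285 0.0093 300 0.0092 315 0.0093 330 0.0092 345 0.0093 [ 0.52205465 -0.23629427]
[250 171]
```

View pics/w1.png

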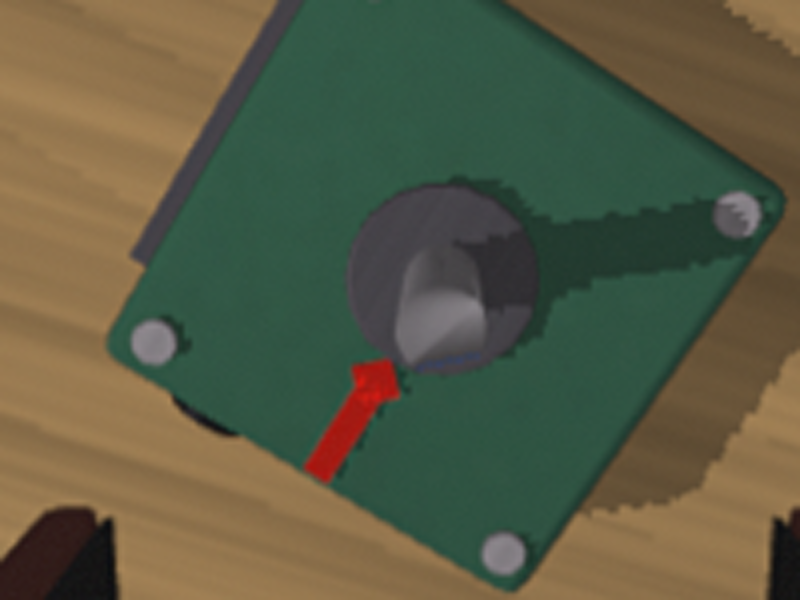

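The wrist crop shows the spindle top at about (440,320) with a thin blue edge at (450,362), so the flat faces the lower side, roughly 208° in the world. The red pointer is at (350,420).

Emit:
step_arm(
  plan=[
    [[1,0,0,0,-1],[1,0,0,0,-1],[1,0,0,0,-1],[1,0,0,0,-1],[1,0,0,0,-1]],
  ],
)

```text
time: 3.6
tcp_pos: [0.5062, -0.2459, 0.2603]
ee_rot: [[0.733, 0.68, -0.001], [0.68, -0.733, -0.001], [-0.001, 0.0, -1.0]]
force: [0.1, 0.4, 0.7]
finger_gap: 0.999
grasp_force: 0.0
```

Emit:
step_arm(
  plan=[
    [[1,0,0,0,-1],[1,0,0,0,-1],[1,0,0,0,-1],[1,0,0,0,-1],[1,0,0,0,-1]],
  ],
)

```text
time: 4.1
tcp_pos: [0.5062, -0.2459, 0.2603]
ee_rot: [[0.377, 0.926, -0.001], [0.926, -0.377, -0.001], [-0.001, -0.0, -1.0]]
force: [-0.2, -0.7, -0.0]
finger_gap: 0.997
grasp_force: 0.0
```

Emit:
step_arm(
  plan=[
    [[1,0,0,0,-1],[1,0,0,0,-1],[1,0,0,0,-1],[1,0,0,0,-1],[1,0,0,0,-1]],
  ],
)

```text
time: 4.6
tcp_pos: [0.5062, -0.246, 0.2603]
ee_rot: [[-0.05, 0.999, -0.001], [0.999, 0.05, -0.001], [-0.001, -0.001, -1.0]]
force: [-0.1, 0.8, -0.5]
finger_gap: 1.001
grasp_force: 0.0
```

Emit:
step_arm(
  plan=[
    [[1,0,0,0,-1],[1,0,0,0,-1],[1,0,0,0,-1],[1,0,0,0,-1],[1,0,0,0,0]],
  ],
)

```text
time: 5.1
tcp_pos: [0.5063, -0.2458, 0.2602]
ee_rot: [[-0.386, 0.922, -0.001], [0.922, 0.386, -0.0], [-0.0, -0.001, -1.0]]
force: [0.5, -0.3, -0.3]
finger_gap: 1.0
grasp_force: 0.0
```

```bash
cat > spin.py <<'E'
from h import *
from scipy.optimize import minimize
def pointer(im,ci):
    hsv=cv2.cvtColor(im,cv2.COLOR_RGB2HSV).astype(int);H,S,V=hsv[...,0],hsv[...,1],hsv[...,2]
    r=(((H<6)|(H>174))&(S>170)&(V>110)).astype(np.uint8)
    n,l,s,_=cv2.connectedComponentsWithStats(r);W=None
    q=[]
    for i in range(1,n):
        if s[i,4]>60:
            v,u=np.nonzero(l==i);w=onz(ci,np.c_[u,v],.063)
            if np.hypot(*(w[:,:2].mean(0)-[.48,-.225]))<.03:q.append(w)
    q=np.vstack(q)[:,:2];e=np.linalg.svd(q-q.mean(0))[2][0];e=e if e[0]<0 else -e
    return q.mean(0),np.degrees(np.arctan2(e[1],e[0]))%360
def spindle(im,d,ci,z=.135,c0=(.522,-.236)):
    vv,uu=np.mgrid[0:384,0:512];W=bydepth(ci,np.c_[uu.ravel(),vv.ravel()],d.ravel())
    k=(d.ravel()>0)&(abs(W[:,2]-z)<.008)&(np.hypot(W[:,0]-c0[0],W[:,1]-c0[1])<.04)
    near=onz(ci,np.c_[uu.ravel(),vv.ravel()],z)[:,:2]
    g=np.hypot(near[:,0]-c0[0],near[:,1]-c0[1])<.025
    p=near[g];m=k[g]
    def cost(q):
        e=np.array([np.cos(q[2]),np.sin(q[2])]);r=p-q[:2]
        s=np.minimum(.010-np.hypot(*r.T),.007-r@e)
        return ((1/(1+np.exp(-s/.0005))-m)**2).mean()
    best=min((minimize(cost,[*p[m].mean(0),a],method='Nelder-Mead',options=dict(initial_simplex=[[*p[m].mean(0),a],[*(p[m].mean(0)+[.002,0]),a],[*(p[m].mean(0)+[0,.002]),a],[*p[m].mean(0),a+.3]])) for a in np.arange(0,6.28,.52)),key=lambda b:b.fun)
    return best.x[:2],np.degrees(best.x[2])%360,best.fun
E
python3 - <<'E'
from spin import *
o=bot.get_obs();ci=camera_info('wrist');im,d=grab_frame('wrist');R=o['ee_rot'];print(o['time'],o['tcp_pos'],o['joints'],np.degrees(np.arctan2(R[1][0],R[0][0])))
print(pointer(im,ci));c,a,f=spindle(im,d,ci);print(c,a,f)
print('delta',np.array(R).T@(np.array([*c,.112])-o['tcp_pos'])/.025)
E
```

```text
5.1 [ 0.50626531 -0.24584879  0.26024556] [ 0.7730826   0.33427136 -0.5211545   1.69239833  0.17955761  1.16303893
  0.60073365] 112.71834835115234
(array([ 0.47716637, -0.22473655]), np.float64(165.4679549973302))
[ 0.52161974 -0.23558512] 210.03764872580047 0.00965413611279647
delta [0.14264681 0.7294872  5.92925436]
```

Emit:
step_arm(
  plan=[
    [[1,0.14,0.73,0,0],[1,0,0,0,-0.73],[1,0,0,0,-0.73],[1,0,0,0.9,0],[1,0,0,0.9,0]],
  ],
)

```text
time: 5.65
tcp_pos: [0.5227, -0.2351, 0.2154]
ee_rot: [[-0.498, 0.867, 0.001], [0.867, 0.498, -0.001], [-0.002, 0.0, -1.0]]
force: [-0.1, 0.2, -0.6]
finger_gap: 1.0
grasp_force: 0.0
```

```bash
python3 - <<'E'
from spin import *
o=bot.get_obs();R=np.array(o['ee_rot']);print(np.degrees(np.arctan2(R[1,0],R[0,0])),R.T@(np.array([.5216,-.2356,.112])-o['tcp_pos'])/.025)
E
```

```text
119.84712284107519 [ 0.00973555 -0.05031061  4.13467051]
```

Emit:
step_arm(
  plan=[
    [[1,0,-0.03,0.9,0],[1,0,0,0.9,0],[1,0,0,0.9,0],[1,0,0,0.9,0],[1,0,0,0.5,0]],
  ],
)

```text
time: 6.15
tcp_pos: [0.5208, -0.235, 0.1111]
ee_rot: [[-0.498, 0.867, -0.002], [0.867, 0.498, 0.0], [0.001, -0.002, -1.0]]
force: [0.5, -0.0, -0.3]
finger_gap: 1.0
grasp_force: 0.0
```

Emit:
step_arm(
  plan=[
    [[0,0,0,0,0],[0,0,0,0,0],[0,0,0,0,0],[0,0,0,0,0],[0,0,0,0,0]],
  ],
)

```text
time: 6.65
tcp_pos: [0.5224, -0.2348, 0.1137]
ee_rot: [[-0.501, 0.866, 0.001], [0.866, 0.501, -0.001], [-0.001, 0.001, -1.0]]
force: [-0.8, 0.1, 0.1]
finger_gap: 0.587
grasp_force: 0.0
```

Emit:
step_arm(
  plan=[
    [[0,0,0,0,0],[0,0,0,0,0],[0,0,0,0,0],[0,0,0,0,0],[0,0,0,0,0]],
  ],
)

```text
time: 7.15
tcp_pos: [0.5218, -0.2347, 0.1129]
ee_rot: [[-0.501, 0.866, -0.0], [0.866, 0.501, -0.0], [0.0, -0.0, -1.0]]
force: [-0.4, -0.5, 0.9]
finger_gap: 0.189
grasp_force: 30.0
```

Emit:
step_arm(
  plan=[
    [[0,0,0,0,0],[0,0,0,0,0],[0,0,0,0,0.4],[0,0,0,0,0.6],[0,0,0,0,0.8]],
  ],
)

```text
time: 7.65
tcp_pos: [0.5221, -0.2348, 0.1129]
ee_rot: [[-0.357, 0.934, 0.0], [0.934, 0.357, -0.0], [-0.0, 0.0, -1.0]]
force: [-0.0, -0.3, -1.2]
finger_gap: 0.185
grasp_force: 30.0
```

Emit:
step_arm(
  plan=[
    [[0,0,0,0,0.8],[0,0,0,0,0.8],[0,0,0,0,0.8],[0,0,0,0,0.8],[0,0,0,0,0.8]],
  ],
)

```text
time: 8.15
tcp_pos: [0.5227, -0.2352, 0.1129]
ee_rot: [[-0.015, 1.0, 0.001], [1.0, 0.015, -0.001], [-0.001, 0.001, -1.0]]
force: [1.2, -2.4, -2.2]
finger_gap: 0.194
grasp_force: 30.0
```

Emit:
step_arm(
  plan=[
    [[0,0,0,0,0.8],[0,0,0,0,0.8],[0,0,0,0,0.8],[0,0,0,0,0.6],[0,0,0,0,0]],
  ],
)

```text
time: 8.65
tcp_pos: [0.523, -0.2356, 0.1129]
ee_rot: [[0.243, 0.97, 0.002], [0.97, -0.243, -0.001], [-0.001, 0.002, -1.0]]
force: [3.7, -3.4, -3.1]
finger_gap: 0.191
grasp_force: 30.0
```

```bash
python3 - <<'E'
from spin import *
o=bot.get_obs();R=np.array(o['ee_rot']);print(np.degrees(np.arctan2(R[1,0],R[0,0])),o['tcp_pos'],o['joints'])
E
```

```text
75.92920541812555 [ 0.52299896 -0.23557024  0.11289657] [ 0.57856877  0.48082634 -0.31681093  1.83394234  0.19311487  0.85430996
 -0.07727075]
```

Emit:
step_arm(
  plan=[
    [[0,0,0,0,0.1],[0,0,0,0,0],[0,0,0,0,0],[1,0,0,0,0],[1,0,0,0,0]],
  ],
)

```text
time: 9.15
tcp_pos: [0.522, -0.2343, 0.1128]
ee_rot: [[0.249, 0.968, -0.0], [0.968, -0.249, 0.0], [0.0, -0.0, -1.0]]
force: [-0.1, -0.1, -1.9]
finger_gap: 0.333
grasp_force: 0.0
```

Emit:
step_arm(
  plan=[
    [[1,0,0,0,0],[1,0,0,-0.6,0],[1,0,0,-0.9,0],[1,0,0,-0.9,0],[1,0,0,-0.9,0]],
  ],
)

```text
time: 9.65
tcp_pos: [0.5221, -0.2344, 0.1975]
ee_rot: [[0.249, 0.968, 0.001], [0.968, -0.249, -0.0], [-0.0, 0.001, -1.0]]
force: [-0.8, -0.3, 0.9]
finger_gap: 0.789
grasp_force: 0.0
```

Emit:
step_arm(
  plan=[
    [[1,0,0,-0.9,0],[1,0,0,-0.9,0],[1,0,0,-0.9,0],[1,0,0,0,0],[1,0,0,0,0]],
  ],
)

```text
time: 10.15
tcp_pos: [0.5221, -0.2346, 0.2638]
ee_rot: [[0.25, 0.968, 0.001], [0.968, -0.25, -0.001], [-0.0, 0.001, -1.0]]
force: [-0.7, 0.2, -0.4]
finger_gap: 1.001
grasp_force: 0.0
```

```bash
python3 - <<'E'
from spin import *
o=bot.get_obs();ci=camera_info('wrist');im,d=grab_frame('wrist');R=np.array(o['ee_rot']);print(o['time'],o['tcp_pos'],np.degrees(np.arctan2(R[1,0],R[0,0])))
print(pointer(im,ci));c,a,f=spindle(im,d,ci);print(c,a,f)
print('to collar',R.T@(np.array([.5785,.2433,.20])-o['tcp_pos'])/.025)
E
```

```text
10.15 [ 0.52208297 -0.23455941  0.26376873] 75.55200254382903
(array([ 0.47709716, -0.22493105]), np.float64(166.42926531476226))
[ 0.52234588 -0.23568462] 165.57516099990877 0.009855434319036783
to collar [19.07379458 -2.58744592  2.54043394]
```

The flat now reads 165.6° against the pointer's 165.5–166.4°, so it is aligned. Next is the collar.

Emit:
step_arm(
  plan=[
    [[1,1,-0.14,0,0],[1,1,-0.14,0,0],[1,1,-0.14,0,0],[1,1,-0.14,0,0],[1,1,-0.14,0,0]],
  ],
)

```text
time: 10.7
tcp_pos: [0.5356, -0.1081, 0.2617]
ee_rot: [[0.249, 0.968, -0.002], [0.968, -0.249, 0.0], [-0.0, -0.002, -1.0]]
force: [0.3, -0.1, 1.5]
finger_gap: 0.997
grasp_force: 0.0
```

Emit:
step_arm(
  plan=[
    [[1,1,-0.14,0,0],[1,1,-0.14,0,0],[1,1,-0.14,0,0],[1,1,-0.14,0,0],[1,1,-0.14,0,0]],
  ],
)

```text
time: 11.2
tcp_pos: [0.5498, 0.0172, 0.2617]
ee_rot: [[0.249, 0.968, -0.002], [0.968, -0.249, -0.0], [-0.001, -0.002, -1.0]]
force: [0.7, 0.7, 0.2]
finger_gap: 0.998
grasp_force: 0.0
```

Emit:
step_arm(
  plan=[
    [[1,1,-0.14,0,0],[1,1,-0.14,0,0],[1,1,-0.14,0,0],[1,1,-0.14,0,0],[1,1,-0.14,0,0]],
  ],
)

```text
time: 11.7
tcp_pos: [0.5641, 0.1424, 0.2616]
ee_rot: [[0.249, 0.968, -0.002], [0.968, -0.249, -0.0], [-0.001, -0.002, -1.0]]
force: [0.6, -0.5, 0.2]
finger_gap: 0.999
grasp_force: 0.0
```

Emit:
step_arm(
  plan=[
    [[1,1,-0.14,0.2,0],[1,1,-0.14,0.2,0],[1,1,-0.14,0.2,0],[1,1,-0.14,0.2,0],[1,0,0,0,1]],
  ],
)

```text
time: 12.2
tcp_pos: [0.5742, 0.2459, 0.2405]
ee_rot: [[0.329, 0.944, -0.004], [0.944, -0.329, 0.001], [-0.0, -0.004, -1.0]]
force: [-0.0, 0.3, 0.3]
finger_gap: 0.997
grasp_force: 0.0
```

Emit:
step_arm(
  plan=[
    [[1,0,0,0,1],[1,0,0,0,1],[1,0,0,0,1],[1,0,0,0,1],[1,0,0,0,1]],
  ],
)

```text
time: 12.7
tcp_pos: [0.5754, 0.2417, 0.2414]
ee_rot: [[0.703, 0.712, -0.002], [0.712, -0.703, -0.001], [-0.002, -0.001, -1.0]]
force: [-0.5, -0.1, -0.8]
finger_gap: 1.0
grasp_force: 0.0
```

Emit:
step_arm(
  plan=[
    [[1,0,0,0,1],[1,0,0,0,1],[1,0,0,0,1],[1,0,0,0,1],[1,0,0,0,0]],
  ],
)

```text
time: 13.2
tcp_pos: [0.5755, 0.2417, 0.2416]
ee_rot: [[0.903, 0.43, -0.002], [0.43, -0.903, -0.001], [-0.002, 0.0, -1.0]]
force: [0.5, 0.0, -0.2]
finger_gap: 1.0
grasp_force: 0.0
```

```bash
cat > col.py <<'E'
from h import *
from scipy.optimize import least_squares
def collar(im,d,ci,ztop,c0,rmax=.03):
    vv,uu=np.mgrid[0:384,0:512];uv=np.c_[uu.ravel(),vv.ravel()]
    W=bydepth(ci,uv,d.ravel());q=onz(ci,uv,ztop)[:,:2]
    k=(d.ravel()>0)&(abs(W[:,2]-ztop)<.006)&(np.hypot(*(q-c0).T)<rmax)
    m=k.reshape(384,512).astype(np.uint8)
    c=max(cv2.findContours(m,0,1)[0],key=cv2.contourArea)[:,0,:]
    p=onz(ci,c,ztop)[:,:2]
    s=least_squares(lambda x:np.hypot(*(p-x[:2]).T)-x[2],[*p.mean(0),.022],loss='soft_l1',f_scale=.0005)
    hsv=cv2.cvtColor(im,cv2.COLOR_RGB2HSV).astype(int);H,S,V=hsv[...,0],hsv[...,1],hsv[...,2]
    zs=ztop-.013+.005
    b=((H>12)&(H<30)&(S>100)).ravel()&(d.ravel()>0)&(W[:,2]>ztop-.019)&(W[:,2]<ztop+.004)&(np.hypot(*(W[:,:2]-s.x[:2]).T)<.05)&(np.hypot(*(W[:,:2]-s.x[:2]).T)>.026)
    w=W[b,:2];e=w.mean(0)-s.x[:2];
    return s.x,w.mean(0),np.degrees(np.arctan2(e[1],e[0]))%360,np.hypot(*e),b.sum(),W[k,2].mean()
E
python3 - <<'E'
from col import *
o=bot.get_obs();ci=camera_info('wrist');im,d=grab_frame('wrist');R=np.array(o['ee_rot']);print(o['time'],o['tcp_pos'],o['joints'],np.degrees(np.arctan2(R[1,0],R[0,0])))
print(collar(im,d,ci,.026,np.array([.5785,.2433])))
save('w2.png',im)
E
```

```text
13.2 [0.57550835 0.24171673 0.24163243] [-0.23640406  0.4309267  -0.33245046  1.57287869  0.14876907  1.16504687
 -1.72572779] 25.487698932623953
(array([0.57671663, 0.24639615, 0.02129453]), array([0.61050776, 0.25664087]), np.float64(16.86614345648041), np.float64(0.035309989439904134), np.int64(167), np.float64(0.02568896529296087))
```

View pics/w2.png

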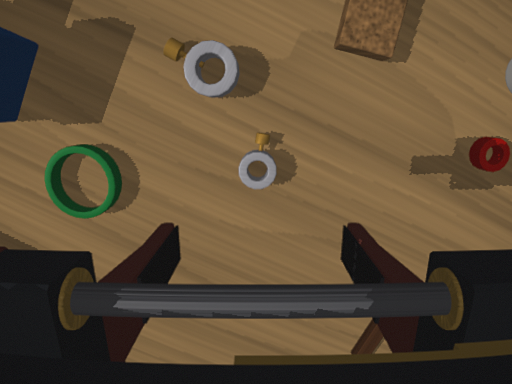

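The wrist picture shows the small collar at (257,170) with its screw at (263,138), the larger look-alike at (210,68), the tape at (83,181) and the red ring at (490,154). The fit gives a centre of (0.577, 0.246), a radius of 21 mm and a screw distance of 35 mm, which agrees with the description.

Emit:
step_arm(
  plan=[
    [[1,0.12,-0.15,0,0],[1,0,0,0,0.86],[1,0,0,0,0.86],[1,0,0,0.9,0],[1,0,0,0.9,0]],
  ],
)

```text
time: 13.75
tcp_pos: [0.5776, 0.2472, 0.1978]
ee_rot: [[0.956, 0.293, 0.001], [0.293, -0.956, 0.001], [0.001, -0.0, -1.0]]
force: [1.1, -1.2, -0.4]
finger_gap: 0.997
grasp_force: 0.0
```

Emit:
step_arm(
  plan=[
    [[1,0,0,0.9,0],[1,0,0,0.9,0],[1,0,0,0.9,0],[1,0,0,0.9,0],[1,0,0,0,0]],
  ],
)

```text
time: 14.25
tcp_pos: [0.5753, 0.2459, 0.1045]
ee_rot: [[0.956, 0.293, -0.005], [0.293, -0.956, -0.002], [-0.006, 0.001, -1.0]]
force: [-0.2, -0.5, -0.1]
finger_gap: 1.001
grasp_force: 0.0
```

```bash
python3 - <<'E'
from col import *
o=bot.get_obs();R=np.array(o['ee_rot']);print(o['time'],o['tcp_pos'],np.degrees(np.arctan2(R[1,0],R[0,0])))
ci=camera_info('wrist');im,d=grab_frame('wrist')
try: print(collar(im,d,ci,.026,np.array([.5767,.2464])))
except Exception as e: print(e)
print(R.T@(np.array([.5767,.2464,.018])-o['tcp_pos'])/.025)
E
```

```text
14.25 [0.57525253 0.24592344 0.10454005] 17.053083880103905
(array([0.57740488, 0.24684005, 0.02124528]), array([0.61099294, 0.2568436 ]), np.float64(16.585133415128613), np.float64(0.03504609382961357), np.int64(400), np.float64(0.025574590893493183))
[ 8.11084813e-02 -3.09314498e-03  3.46118719e+00]
```

Emit:
step_arm(
  plan=[
    [[1,0.03,0,0.8,0],[1,0,0,0.8,0],[1,0,0,0.8,0],[1,0,0,0.7,0],[1,0,0,0.4,0]],
  ],
)

```text
time: 14.8
tcp_pos: [0.5782, 0.2471, 0.0204]
ee_rot: [[0.956, 0.292, 0.0], [0.292, -0.956, 0.0], [0.0, -0.0, -1.0]]
force: [0.1, -0.4, -0.6]
finger_gap: 1.0
grasp_force: 0.0
```

Emit:
step_arm(
  plan=[
    [[0,0,0,0,0],[0,0,0,0,0],[0,0,0,0,0],[0,0,0,0,0],[0,0,0,0,0]],
  ],
)

```text
time: 15.3
tcp_pos: [0.5783, 0.247, 0.0211]
ee_rot: [[0.957, 0.292, 0.001], [0.292, -0.957, 0.0], [0.001, -0.0, -1.0]]
force: [-0.7, 0.7, -0.1]
finger_gap: 0.584
grasp_force: 0.0
```

Emit:
step_arm(
  plan=[
    [[0,0,0,0,0],[0,0,0,0,0],[0,0,0,0,0],[0,0,0,0,0],[0,0,0,0,0]],
  ],
)

```text
time: 15.8
tcp_pos: [0.5782, 0.2469, 0.0208]
ee_rot: [[0.957, 0.292, 0.001], [0.292, -0.957, 0.0], [0.001, 0.0, -1.0]]
force: [-0.4, -1.4, 5.0]
finger_gap: 0.496
grasp_force: 30.0
```

Emit:
step_arm(
  plan=[
    [[0,0,0,-0.6,0],[0,0,0,-0.85,0],[0,0,0,-0.85,0],[0,0,0,-0.85,0],[0,0,0,-0.85,0]],
  ],
)

```text
time: 16.3
tcp_pos: [0.5776, 0.2468, 0.1217]
ee_rot: [[0.957, 0.292, -0.0], [0.292, -0.957, -0.0], [-0.0, -0.0, -1.0]]
force: [0.3, -0.6, -1.7]
finger_gap: 0.498
grasp_force: 30.0
```

Emit:
step_arm(
  plan=[
    [[0,0,0,-0.85,0],[0,0,0,-0.85,0],[0,0,0,-0.85,0],[0,0,0,-0.85,0],[0,0,0,-0.85,0]],
  ],
)

```text
time: 16.8
tcp_pos: [0.5775, 0.2468, 0.228]
ee_rot: [[0.956, 0.292, -0.0], [0.292, -0.956, 0.0], [-0.0, -0.0, -1.0]]
force: [0.0, 0.1, -1.1]
finger_gap: 0.501
grasp_force: 30.0
```

```bash
python3 - <<'E'
from col import *
o=bot.get_obs();R=np.array(o['ee_rot']);print(o['time'],o['tcp_pos'],o['joints'],np.degrees(np.arctan2(R[1,0],R[0,0])),o['finger_gap'],o['grasp_force'])
zt=o['tcp_pos'][2]+.0052
ci=camera_info('wrist');im,d=grab_frame('wrist');save('w3.png',im)
try:
    r=collar(im,d,ci,zt,np.array(o['tcp_pos'][:2]),.035);print(r,zt)
    print('centre in tool',R.T@(np.array([*r[0][:2],zt])-o['tcp_pos']))
except Exception as e: print(e)
print('to spindle',R.T@(np.array([.5221,-.2355,.23])-o['tcp_pos'])/.025)
E
```

```text
16.8 [0.57749384 0.24677304 0.22801522] [-0.26369212  0.443786   -0.30333861  1.5829832   0.14165773  1.13677472
 -1.87383559] 16.963884489566475 0.5011546960709969 29.99964639544487
(array([0.5789028 , 0.24762634, 0.02241554]), array([0.60997152, 0.25673136]), np.float64(16.333779842332856), np.float64(0.032375405458978435), np.int64(953), np.float64(0.23245455253308658)) 0.23321521614012536
centre in tool [ 0.00159519 -0.00040559 -0.0052004 ]
to spindle [-7.74785526 17.80505587 -0.07899885]
```

View pics/w3.png

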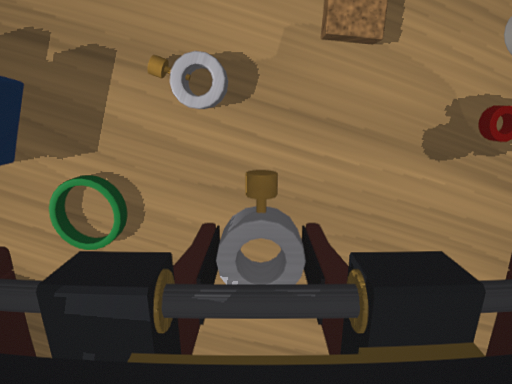

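The collar is held level between the pads, with its screw at (261,185) pointing along tool +x. Next I carry it to the unit, then turn it.

Emit:
step_arm(
  plan=[
    [[0,-0.43,0.99,0,0],[0,-0.43,0.99,0,0],[0,-0.43,0.99,0,0],[0,-0.43,0.99,0,0],[0,-0.43,0.99,0,0]],
  ],
)

```text
time: 17.35
tcp_pos: [0.5619, 0.1118, 0.2264]
ee_rot: [[0.956, 0.292, -0.001], [0.292, -0.956, -0.0], [-0.001, -0.0, -1.0]]
force: [-0.3, -0.8, -2.2]
finger_gap: 0.496
grasp_force: 30.0
```

Emit:
step_arm(
  plan=[
    [[0,-0.43,0.99,0,0],[0,-0.43,0.99,0,0],[0,-0.43,0.99,0,0],[0,-0.43,0.99,0,0],[0,-0.43,0.99,0,0]],
  ],
)

```text
time: 17.85
tcp_pos: [0.5466, -0.0222, 0.2265]
ee_rot: [[0.957, 0.292, -0.0], [0.292, -0.957, 0.0], [-0.0, -0.0, -1.0]]
force: [0.5, 0.1, -1.7]
finger_gap: 0.496
grasp_force: 30.0
```

Emit:
step_arm(
  plan=[
    [[0,-0.43,0.99,0,0],[0,-0.43,0.99,0,0],[0,-0.43,0.99,0,0],[0,-0.43,0.99,0,0],[0,-0.43,0.99,0,0]],
  ],
)

```text
time: 18.35
tcp_pos: [0.5313, -0.1561, 0.2265]
ee_rot: [[0.957, 0.292, -0.0], [0.292, -0.957, 0.0], [-0.0, -0.0, -1.0]]
force: [-0.1, 0.5, -1.9]
finger_gap: 0.499
grasp_force: 30.0
```

Emit:
step_arm(
  plan=[
    [[0,-0.43,0.99,0,0],[0,-0.43,0.99,0,0],[0,-0.43,0.98,0,0],[0,0,0,0,-1],[0,0,0,0,-1]],
  ],
)

```text
time: 18.85
tcp_pos: [0.5219, -0.2364, 0.2262]
ee_rot: [[0.891, 0.455, -0.001], [0.455, -0.891, 0.0], [-0.001, -0.001, -1.0]]
force: [0.7, -0.3, -1.5]
finger_gap: 0.498
grasp_force: 30.0
```

Emit:
step_arm(
  plan=[
    [[0,0,0,0,-1],[0,0,0,0,-1],[0,0,0,0,-1],[0,0,0,0,-1],[0,0,0,0,-1]],
  ],
)

```text
time: 19.35
tcp_pos: [0.5223, -0.2352, 0.2264]
ee_rot: [[0.613, 0.79, -0.001], [0.79, -0.613, 0.0], [-0.0, -0.001, -1.0]]
force: [0.7, -0.1, -2.3]
finger_gap: 0.499
grasp_force: 30.0
```

Emit:
step_arm(
  plan=[
    [[0,0,0,0,-1],[0,0,0,0,-1],[0,0,0,0,-1],[0,0,0,0,-1],[0,0,0,0,-1]],
  ],
)

```text
time: 19.85
tcp_pos: [0.5223, -0.2352, 0.2264]
ee_rot: [[0.222, 0.975, -0.001], [0.975, -0.222, 0.0], [0.0, -0.001, -1.0]]
force: [-0.0, 0.4, -2.0]
finger_gap: 0.498
grasp_force: 30.0
```

Emit:
step_arm(
  plan=[
    [[0,0,0,0,-1],[0,0,0,0,-1],[0,0,0,0,-1],[0,0,0,0,-1],[0,0,0,0,-1]],
  ],
)

```text
time: 20.35
tcp_pos: [0.5223, -0.2352, 0.2264]
ee_rot: [[-0.211, 0.978, -0.001], [0.978, 0.211, 0.0], [0.0, -0.0, -1.0]]
force: [-0.7, 0.2, -0.9]
finger_gap: 0.497
grasp_force: 30.0
```

Emit:
step_arm(
  plan=[
    [[0,0,0,0,-1],[0,0,0,0,-1],[0,0,0,0,-1],[0,0,0,0,-1],[0,0,0,0,-1]],
  ],
)

```text
time: 20.85
tcp_pos: [0.5222, -0.2352, 0.2264]
ee_rot: [[-0.604, 0.797, -0.001], [0.797, 0.604, 0.0], [0.001, -0.0, -1.0]]
force: [0.2, -0.8, -3.2]
finger_gap: 0.499
grasp_force: 30.0
```

Emit:
step_arm(
  plan=[
    [[0,0,0,0,-1],[0,0,0,0,-1],[0,0,0,0,-1],[0,0,0,0,-1],[0,0,0,0,-1]],
  ],
)

```text
time: 21.35
tcp_pos: [0.5222, -0.2352, 0.2264]
ee_rot: [[-0.884, 0.467, -0.001], [0.467, 0.884, 0.0], [0.001, -0.0, -1.0]]
force: [0.1, -0.7, -0.9]
finger_gap: 0.496
grasp_force: 30.0
```

Emit:
step_arm(
  plan=[
    [[0,0,0,0,-1],[0,0,0,0,-1],[0,0,0,0,-0.7],[0,0,0,0,0],[0,0,0,0,0]],
  ],
)

```text
time: 21.85
tcp_pos: [0.5224, -0.2354, 0.2265]
ee_rot: [[-0.967, 0.253, -0.0], [0.253, 0.967, 0.0], [0.0, 0.0, -1.0]]
force: [0.6, -0.7, -1.9]
finger_gap: 0.498
grasp_force: 30.0
```

```bash
python3 - <<'E'
from col import *
o=bot.get_obs();R=np.array(o['ee_rot']);print(o['time'],o['tcp_pos'],o['joints'],np.degrees(np.arctan2(R[1,0],R[0,0])),o['finger_gap'],o['grasp_force'])
zt=o['tcp_pos'][2]+.0052
ci=camera_info('wrist');im,d=grab_frame('wrist');save('w4.png',im)
r=collar(im,d,ci,zt,np.array(o['tcp_pos'][:2]),.035);print(r,zt)
print('centre in tool',R.T@(np.array([*r[0][:2],zt])-o['tcp_pos']))
print('to spindle',R.T@(np.array([.5221,-.2355,.163])-o['tcp_pos'])/.025)
E
```

```text
21.85 [ 0.5223956  -0.23539789  0.22646941] [ 0.81358035  0.40343476 -0.62596838  1.70631061  0.2587497   1.11614329
  1.42593494] 165.34126247340413 0.49772096930662546 29.99956637620926
(array([ 0.52215079, -0.23425024,  0.02237337]), array([ 0.48953604, -0.22528111]), np.float64(164.62363408526573), np.float64(0.03382554034495144), np.int64(895), np.float64(0.2309056998045262)) 0.2316694146901814
centre in tool [ 0.00052929  0.00104896 -0.00519967]
to spindle [ 0.00941483 -0.00724503  2.53877961]
```

View pics/w4.png

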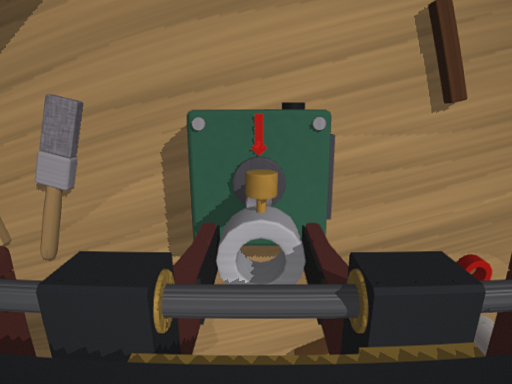

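The screw at (261,183) lines up with the red pointer at (259,135). I'll descend gently.

Emit:
step_arm(
  plan=[
    [[0,0,0,0.7,0],[0,0,0,0.7,0],[0,0,0,0.7,0],[0,0,0,0.4,0],[0,0,0,0,0]],
  ],
)

```text
time: 22.4
tcp_pos: [0.5219, -0.2352, 0.1629]
ee_rot: [[-0.968, 0.252, -0.002], [0.252, 0.968, 0.001], [0.002, 0.0, -1.0]]
force: [0.1, 0.1, -1.7]
finger_gap: 0.495
grasp_force: 30.0
```

```bash
python3 - <<'E'
from col import *
o=bot.get_obs();R=np.array(o['ee_rot']);print(o['time'],o['tcp_pos'],np.degrees(np.arctan2(R[1,0],R[0,0])))
ci=camera_info('wrist');im,d=grab_frame('wrist')
c=proj(ci,o['tcp_pos'])[0].astype(int);y0=min(c[1]-75,384-120);save('w5.png',cv2.resize(im[y0:y0+120,c[0]-80:c[0]+80],None,fx=5,fy=5,interpolation=cv2.INTER_CUBIC))
r=collar(im,d,ci,o['tcp_pos'][2]+.0045,np.array(o['tcp_pos'][:2]),.035);print(r)
# what shows inside the bore: heights near the spindle top
vv,uu=np.mgrid[0:384,0:512];W=bydepth(ci,np.c_[uu.ravel(),vv.ravel()],d.ravel())
k=(d.ravel()>0)&(abs(W[:,2]-.135)<.003)&(np.hypot(*(W[:,:2]-[.5221,-.2355]).T)<.012);print(k.sum(),W[k].min(0) if k.any() else '',W[k].max(0) if k.any() else '')
E
```

```text
22.4 [ 0.52186203 -0.23519928  0.16287239] 165.41765004653084
(array([ 0.52167715, -0.23409967,  0.02238693]), array([ 0.48888125, -0.22510196]), np.float64(164.6581243929585), np.float64(0.0340077988030335), np.int64(882), np.float64(0.1670611849054214))
202 [ 0.52456811 -0.2439337   0.13335386] [ 0.53171187 -0.22879778  0.13633501]
```

View pics/w5.png

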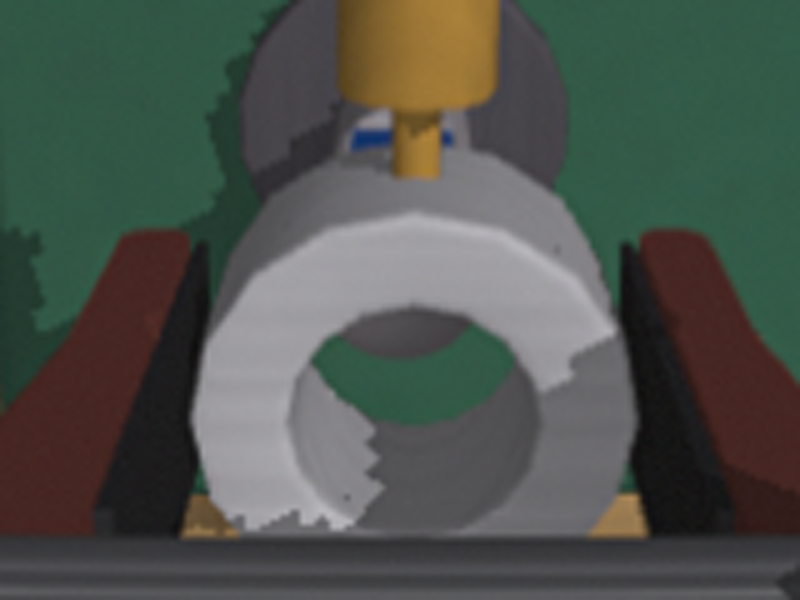

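The crop shows the collar centred at about column 415 and its screw shank at about 417. The blue flat strip (352–455 at row 138) and the boss (240–567) are centred near 403. So the spindle is slightly to the image left of the collar, and I'll quantify that.

```bash
python3 - <<'E'
from col import *
o=bot.get_obs();R=np.array(o['ee_rot']);ci=camera_info('wrist');T=np.array(o['tcp_pos'])
c=proj(ci,T)[0].astype(int);y0=min(c[1]-75,264);x0=c[0]-80
f=lambda u,v,z:(R.T@(onz(ci,[[u/5+x0-.4,v/5+y0-.4]],z)[0]-T)*1000).round(2)
print(o['time'],T)
print('collar L/R outer',f(193,420,.168),f(637,420,.168),'bore L/R',f(288,420,.168),f(541,420,.168),'shank',f(395,150,.157),f(441,150,.157))
print('blue',f(352,140,.12),f(455,140,.12),'boss',f(241,110,.07),f(567,110,.07),'bore top edge',f(415,305,.168),'outer top',f(415,215,.168))
print('spindle exp',R.T@(np.array([.5221,-.2355,.12])-T)*1000)
E
```

```text
22.45 [ 0.52249342 -0.23528955  0.16387687]
collar L/R outer [ -2.28 -20.54  -4.13] [-2.23 22.74 -4.12] bore L/R [ -2.23 -11.27  -4.13] [-2.2  13.37 -4.12] shank [21.93 -0.93  6.9 ] [21.94  3.67  6.9 ]
blue [12.17 -6.68 43.89] [12.19  6.03 43.89] boss [  2.4  -25.85  93.87] [ 2.46 24.68 93.89] bore top edge [ 9.82  1.08 -4.11] outer top [18.86  1.07 -4.1 ]
spindle exp [ 0.28567172 -0.31505238 43.87707914]
```

```bash
cat > rel.py <<'E'
from col import *
def arc(p,r,c0):
    s=least_squares(lambda x:np.hypot(*(p-x).T)-r,c0,loss='soft_l1',f_scale=.0004);return s.x,np.std(np.hypot(*(p-s.x).T)-r)
o=bot.get_obs();ci=camera_info('wrist');im,d=grab_frame('wrist');R=np.array(o['ee_rot']);T=np.array(o['tcp_pos'])
vv,uu=np.mgrid[0:384,0:512];uv=np.c_[uu.ravel(),vv.ravel()]
W=bydepth(ci,uv,d.ravel())-T;L=(W@R).reshape(384,512,3);Z=W[:,2].reshape(384,512)+T[2]   # tool coords, world z
tool=lambda m,z:((onz(ci,uv[m.ravel()],z)-T)@R)[:,:2]
dil=lambda m:cv2.dilate(m.astype(np.uint8),np.ones((3,3)))>0
near=np.hypot(L[...,0],L[...,1])<.03
zt=np.median(Z[near&(Z>T[2]-.002)&(Z<T[2]+.012)&(np.hypot(L[...,0],L[...,1])<.022)]);print('t',o['time'],'T',T,'zt',zt)
top=near&(abs(Z-zt)<.002)
e=top&dil((Z<zt-.012)&(np.hypot(L[...,0]+0,L[...,1])<.04)&(d>0));p=tool(e,zt)
p=p[(np.hypot(*p.T)<.017)&(p[:,0]>0)];print('bore',len(p),*arc(p,.012,[0,0]))
p=tool(e,zt);p=p[(np.hypot(*p.T)>.017)&(abs(p[:,1])<.03)];print('outer',len(p),*arc(p,.022,[0,0]))
boss=(abs(Z-.070)<.003)&(np.hypot(L[...,0],L[...,1])<.04);hous=(abs(Z-.062)<.003)&~boss
p=tool(boss&dil(hous),.070);print('boss',len(p),*arc(p,.026,[0,0]))
E
python3 rel.py
```

```text
t 22.45 T [ 0.52249342 -0.23528955  0.16387687] zt 0.16867884572294062
bore 63 [-0.00145877  0.00103925] 0.0001964281314691879
outer 6 [-0.00263751  0.00110979] 0.00013141629192563308
boss 135 [-0.00019735 -0.00058765] 0.0005824008413003168
```

Emit:
step_arm(
  plan=[
    [[0,0.055,-0.065,0,0],[0,0,0,0,0],[0,0,0,0.2,0],[0,0,0,0.2,0],[0,0,0,0.1,0]],
  ],
)

```text
time: 23.0
tcp_pos: [0.5206, -0.2366, 0.1509]
ee_rot: [[-0.968, 0.251, -0.001], [0.251, 0.968, 0.0], [0.001, 0.0, -1.0]]
force: [-0.4, 0.0, -1.2]
finger_gap: 0.503
grasp_force: 30.0
```

Emit:
step_arm(
  plan=[
    [[0,0,0,0.1,0],[0,0,0,0,0],[0,0,0,0,0],[0,0,0,0,0],[0,0,0,0,0]],
  ],
)

```text
time: 23.5
tcp_pos: [0.521, -0.2367, 0.1493]
ee_rot: [[-0.968, 0.251, 0.0], [0.251, 0.968, -0.0], [-0.0, -0.0, -1.0]]
force: [0.4, 0.2, -1.7]
finger_gap: 0.504
grasp_force: 30.0
```

The collar is on the spindle with no contact force. I'll continue down past the screw tip.

Emit:
step_arm(
  plan=[
    [[0,0,0,0.2,0],[0,0,0,0.2,0],[0,0,0,0.1,0],[0,0,0,0,0],[0,0,0,0,0]],
  ],
)

```text
time: 24.0
tcp_pos: [0.5209, -0.2366, 0.1365]
ee_rot: [[-0.968, 0.251, -0.0], [0.251, 0.968, 0.0], [0.0, 0.0, -1.0]]
force: [0.2, 0.4, -1.9]
finger_gap: 0.5
grasp_force: 30.0
```

Emit:
step_arm(
  plan=[
    [[0,0,0,0.2,0],[0,0,0,0.2,0],[0,0,0,0.16,0],[0,0,0,0,0],[0,0,0,0,0]],
  ],
)

```text
time: 24.5
tcp_pos: [0.521, -0.2366, 0.1225]
ee_rot: [[-0.968, 0.251, -0.0], [0.251, 0.968, 0.0], [0.0, 0.0, -1.0]]
force: [-1.0, 0.4, -1.2]
finger_gap: 0.498
grasp_force: 30.0
```

```bash
python3 rel.py; python3 - <<'E'
from spin import *
o=bot.get_obs();R=np.array(o['ee_rot']);print(o['tcp_pos'],o['force'],o['torque'],np.degrees(np.arctan2(R[1,0],R[0,0])))
ci=camera_info('wrist');im,d=grab_frame('wrist');print(pointer(im,ci))
c=proj(ci,o['tcp_pos'])[0].astype(int);y0=min(c[1]-75,264);save('w6.png',cv2.resize(im[y0:y0+120,c[0]-80:c[0]+80],None,fx=5,fy=5,interpolation=cv2.INTER_CUBIC))
E
```

```text
t 24.5 T [ 0.52098792 -0.23664796  0.12252017] zt 0.12745664380091556
bore 30 [-0.00155933  0.00102628] 0.0007894773003508548
outer 7 [-0.00283787  0.00096875] 0.00017214134394615715
boss 114 [-0.00128232  0.00103772] 0.0004893522706584122
[ 0.52101658 -0.23666238  0.12265686] [ 0.16554197 -0.17242544 -1.75840036] [ 0.04954777 -0.10756688 -0.02039145] 165.45491788078937
(array([ 0.47484299, -0.22392618]), np.float64(165.2404434599677))
```

View pics/w6.png

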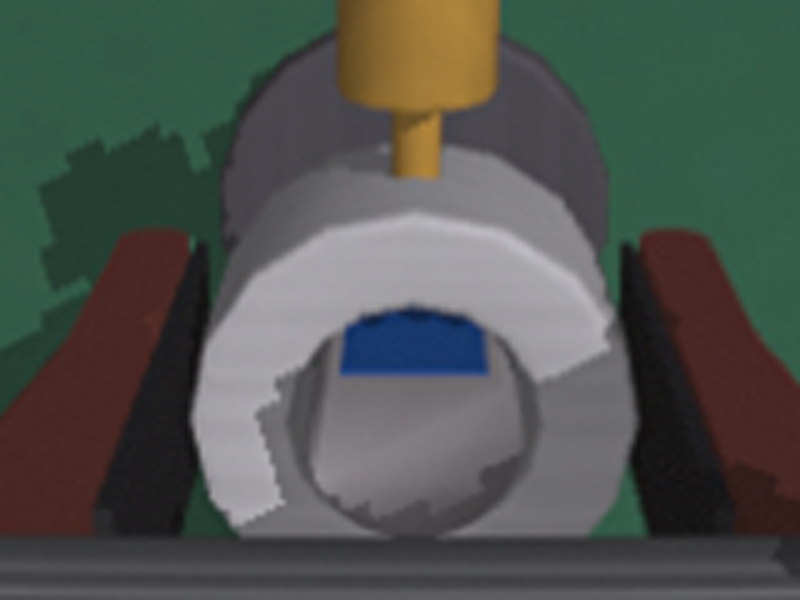

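The crop shows the collar round the spindle, with the blue flat at (414,345) directly behind the screw shank at (416,150). The two are concentric and there is no contact force. The collar top measures 0.1275 m, so its centre is at 0.1145 m, and the job can be handed in.

```bash
python3 -c "
from workcell import bot
print(bot.finish_job())"
```

```text
the job is handed in; nothing more can be done
None
```

I handed in the job at about 24.5 s: the spindle flat is turned to the pointer, and the collar is held level round the spindle at mid-flat height (centre about 0.1145 m) with its screw over the flat, still gripped; the hand-in returned no verdict.

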